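# Open the fastener chest and hang the bolt bin on its lid

## Task

Set up the fastener chest for work: fold its stiff, springy lid up until it stands upright by itself (within about five degrees; it springs back some way when let go), then hang the handled bin of bolts by its handle on the two hooks inside the lid. Carry the bin level and lower its handle right down onto the hooks before letting go, rather than dropping it; at the end it should hang still, the lid still upright, the other bins and tools where they were.

Things in the scene. Friction and masses are not known exactly. Their poses are not given: they have to be found in the camera images.
- chest: Galvanised steel box bolted to the bench, 150 (x) by 190 (y) by 72 mm high, walls 4 mm, open in front (-x, roughly towards the robot) but for an 8 mm lip, with a lid hinged on its far (+x) side. Origin: centre of its underside. It does not move.
- hinge (a point): Middle of the lid's hinge line, 75 mm in front (+x) and 78 mm above the chest's origin; axes those of the chest, hinge line along its y.
- lid: 3 mm steel lid 186 mm wide (y), reaching 150 mm along its -x from its origin in the middle of the hinge. Shut: axes as the chest's. Upright: its -x points up, its z away from the robot, level. Starts 5 to 25 degrees ajar, can fold well past upright; 0.4 kg. Hinge: about 1.2 N m of friction, stays put, but springy: let go, the lid springs back by an amount to be found by feel or by looking.
- lid_pull (a point): Middle of the wire pull loop at the lid's free edge: round bar 8 mm thick along y, straight for 76 mm, 195 mm from the hinge in the lid's plane, with 41 mm free between bar and lid edge; loop legs at y = -50 and +50 mm. Axes of the lid.
- hooks (a point): Midway between the lid's two hooks, level with their upper side (lid upright), 58 mm off the panel; axes of the lid. Hooks: round prongs 8 mm thick at y = -28 and +28 mm, 140 mm from the hinge, square to the inner face, 72 mm long, then tips turned up towards the pull loop, ending 16 mm above the prongs' upper side and 82 mm off the panel.
- tote: Loose open bin of galvanised steel with bolts in it, 70 (x) by 118 (y) by 48 mm high, with an arched wire handle standing rigidly over its middle; about 0.25 kg. Origin: centre of its underside, z up.
- tote_bar (a point): Middle of the bin's handle: a level round bar 8 mm thick along the bin's y, straight part 84 mm long, 115 mm above the bin's underside (63 mm of free space between bar and bin); the handle's legs are at y = -56 and +56 mm. Axes of the bin.
- plain_bin_a: Bystander: loose steel bin without handle, 70 by 118 by 48 mm. Origin: centre of its underside.
- plain_bin_b: Bystander: loose steel bin without handle, 70 by 118 by 55 mm. Origin: centre of its underside.
- wrench: Bystander: wrench 170 mm long lying on the bench. Origin: its middle, underside.
- hammer: Bystander: hammer 270 mm long lying on the bench. Origin: its middle, underside.
- jar: Bystander: amber glass jar 70 mm in diameter, 90 mm high. Origin: centre of its underside.
There are look-alikes about, which are no part of the job. What is shaped like the tote but red is not meant.

How it is judged:
On the way, in this order (a step that is already met when the one before it is completed fails the run):
1. the lid stands upright by itself, within 0.1 rad, not touched by the robot (angle between lid's own z axis and vertical between 1.471 and 1.671 rad and contact force between each of the arm, the fingers and lid below 0.05 N and angular speed of lid below 0.1 rad/s), for 0.5 s.
2. the handle rests on both hooks while the fingers still hold it: lowered, not dropped (x of tote_bar in the frame of hooks between -0.012 and 0.004 m and y of tote_bar in the frame of hooks between -0.03 and 0.03 m and z of tote_bar in the frame of hooks between -0.02 and 0.056 m and contact force between the fingers and tote above 0.3 N and linear speed of tote below 0.08 m/s), for 0.1 s.
At the end, for the whole second after the job is handed in: The lid is within 0.17 rad of upright; the handled bin hangs with its handle bar resting on both hooks (bar centre -4 to 12 mm above the hooks' upper side, between panel and tips, within 30 mm of the middle), tilted less than 0.35 rad and slower than 0.05 m/s (angle between lid's own z axis and vertical between 1.401 and 1.741 rad and x of tote_bar in the frame of hooks between -0.012 and 0.004 m and y of tote_bar in the frame of hooks between -0.03 and 0.03 m and z of tote_bar in the frame of hooks between -0.02 and 0.056 m and angle between tote's own z axis and vertical below 0.35 rad and linear speed of tote below 0.05 m/s and angular speed of lid below 0.1 rad/s); the robot touches nothing.
It fails at once if the handled bin is tipped by more than 0.7 rad (angle between tote's own z axis and vertical above 0.7 rad).
It fails at once if another bin, the wrench, the hammer or the jar is moved by more than 40 mm (distance of any of plain_bin_a, plain_bin_b, wrench, hammer, jar from where it was at the start of the episode above 0.04 m).
It also fails if it takes over 64 s, if anything falls off the work surface, if the arm or the gripper's body presses on something with over 40 N, if the wrist force passes 120 N, or if a joint passes its speed limit or range.

## Robot

A 6-joint arm with a two-finger parallel gripper is mounted at the origin on the work surface. World frame = base frame: x ahead of the robot, y to its left, z up, the work surface at z = 0. Lengths are in m, angles in rad, forces in N, time in s.
With the tool pointing down it reaches from about 0.25 to 0.775 m from the base axis. Payload 8.9 kg.
Tool frame: the origin (TCP) lies between the finger pads; the fingertips stand 22 mm ahead of it and the grasp point (between the pads) lies 3 mm ahead of it; z points along the fingers, y is the line along which they close (so a half turn about z gives the same grasp; the last joint's range is limited). The gripper opens to 85 mm and grips with 20 to 120 N. Pads are 22 mm wide; open, the fingers measure 114 mm over their backs; the gripper's body (76 mm by 85 mm) begins 54 mm behind the grasp point. The pads swing forward as they close: fully open they stand 13 mm farther back than shut.
Start: joints at [-1.299, 0.291, -0.153, 1.127, 0, 1.431], TCP at [0.21, -0.481, 0.253] pointing down, gripper open.
Joint ranges: [-2.52, 2.52], [-0.91, 1.74], [-1.3, 1.37], [-1.96, 2.02], [-1.52, 1.47], [-3.14, 3.14]. Speed limits (rad/s): [2.22, 2.22, 2.79, 3.14, 3.14, 3.14].

## Interface

Orientations are given as a 3x3 rotation matrix whose columns are the frame's x, y, z axes.
In Python, from plant import * gives the robot as it stands. The module is installed in compiled form; this text tells all that it offers.
- The arm moves only by the tool apply_moves, never from a script. Its argument "motion" is one flat list of numbers, 7 for each row, row after row: the shift along the tool's x, y, z each as a share of 25 mm, from -1 to 1, then the turn, a rotation vector about the tool's x, y, z each as a share of 6 degrees, from -1 to 1, then the opening, from 0 (shut) to 1 (fully open). A call has 1 to 12 rows; each row shifts and turns the commanded pose from where the row before left it, along the tool's axes as they then stand; what a row does not reach is not made up. A row lasts 1/8 s, in which the tool goes at most 62.5 mm and 10.7 degrees, less where a joint would pass 70% of its speed; a pose out of reach is approached as far as the arm can. A call with a number of a shift or a turn outside -1 to 1 is refused whole. A call with a gripper value outside its range is refused whole. The fingers move at their own pace and stop on an object; "squeeze" is the grip in N (left out, the last holds). Time passes only in rows, so rows that do not move let the fingers close. It gives the time, the measured TCP pose, the force, the opening and the grip force at its end, in the units of the state.
- get_obs(): the state, without advancing time (a new reading comes with each control period).
- get_image(name): name is "side" or "top"; returns a dict with "color" (480x640x3 uint8, blue, green, red), "mtx" (3x3 intrinsics, pixels), "k1" (the pictures are not rectified: a ray, as slopes to the right and down, at radius r is drawn at 1 + k1 r^2 times it, then the intrinsics apply), "origin" and "rotation" of the camera in the world. Camera axes: x right, y up, looking along -z (the intrinsics and any distortion apply to the point x, -y, -z); pixel columns grow to the right and rows downward; lengths in m; the calibration is good to about 2 mm. A picture is of the moment at which its call begins. There is no depth.
- hand_in(): hands the job in; it is judged then, once.
The state is a dict: "time_s": time; "joint_positions": joint angles; "qd": joint speeds; "joint_torque": joint torques, N m; "tcp_pos": TCP position; "orientation": TCP orientation; "force": force on the tool from outside, world axes, zero at the start; "wrist_torque": the same for the moment, N m; "width": opening from 0.0 (shut) to 1.0 (fully open); "finger_force": force on a finger pad.
Only numpy, scipy, OpenCV 4.12 (cv2) and the standard library are available. Lean on these libraries where they do the work, as an engineer would, in place of code of your own. Each camera call takes 0.05 s, during which the arm holds its last target. There are 200 camera calls.

## Working session

There is one attempt and no reset: what is moved stays moved. The work goes in short steps, Python scripts to look and compute and a tool call to move; the robot and the scene stay as the last step left them, time stands still between calls to the robot, and variables do not carry over. Pictures are saved under pics/ and viewed, at most 10 in all, crops included, and the job is handed in when it is done.

Besides the shell and the picture viewer there is one more tool, called after "Request:" by a JSON object that holds its "fn" and its "kwargs". apply_moves: Moves the arm, as the interface text tells. Shift numbers are shares of 25 mm and turn numbers shares of 6 degrees, none past 1 either way. Its arguments: {"type":"object","properties":{"motion":{"type":"array","items":{"type":"number","minimum":-1,"maximum":1}},"squeeze":{"type":"number"}},"required":["motion"]}

```bash
mkdir -p pics
cat > h.py <<'E'
from plant import *
import numpy as np, cv2
def ray(im,u,v):
    K=im["mtx"];d=np.array([im["k1"],0,0,0,0],float)
    p=cv2.undistortPoints(np.array([[[u,v]]],float),np.array(K,float),d)[0,0]
    r=np.array(im["rotation"])@np.array([p[0],-p[1],-1]);return np.array(im["origin"]),r/np.linalg.norm(r)
def onz(im,u,v,z):
    o,r=ray(im,u,v);return o+r*(z-o[2])/r[2]
def tri(a,pa,b,pb):
    o1,r1=ray(a,*pa);o2,r2=ray(b,*pb)
    t=np.linalg.lstsq(np.c_[r1,-r2],o2-o1,rcond=None)[0]
    p,q=o1+t[0]*r1,o2+t[1]*r2;return (p+q)/2,np.linalg.norm(p-q)
def proj(im,P):
    c=np.array(im["rotation"]).T@(np.array(P)-np.array(im["origin"]))
    x,y=c[0]/-c[2],-c[1]/-c[2];s=1+im["k1"]*(x*x+y*y)
    w=np.array(im["mtx"])@[x*s,y*s,1];return w[:2]
E
python3 - <<'E'
from h import *
import pickle
np.set_printoptions(precision=3,suppress=True)
for n in("top","side"):
    im=get_image(n);cv2.imwrite(f"pics/{n}0.png",im["color"]);print(n,im["origin"],im["rotation"],im["mtx"],im["k1"])
    pickle.dump(im,open(n+"0.pkl","wb"))
print(get_obs())
E
```

```text
top [ 0.132 -0.023  1.705] [[ 0.024  0.981 -0.191]
 [-1.     0.025  0.006]
 [ 0.011  0.191  0.982]] [[623.286   0.    319.436]
 [  0.    623.286 239.633]
 [  0.      0.      1.   ]] -0.07295839269033348
side [0.436 0.709 0.827] [[-0.999  0.031 -0.008]
 [-0.028 -0.696  0.717]
 [ 0.017  0.717  0.697]] [[469.922   0.    318.023]
 [  0.    469.922 245.023]
 [  0.      0.      1.   ]] -0.027018691761341092
{'time_s': 0.1, 'joint_positions': array([-1.299,  0.291, -0.154,  1.127, -0.   ,  1.432]), 'qd': array([-0.001, -0.003,  0.002, -0.001, -0.001,  0.002]), 'joint_torque': array([  0.002, -53.798,  33.192,   0.009,  -0.   ,  -0.   ]), 'tcp_pos': array([ 0.21 , -0.481,  0.253]), 'orientation': array([[ 0.917,  0.399, -0.   ],
       [ 0.399, -0.917,  0.001],
       [ 0.   , -0.001, -1.   ]]), 'force': array([ 0.884,  0.545, -0.603]), 'wrist_torque': array([-0.017, -0.007, -0.022]), 'finger_force': 0.0, 'width': 0.999241266026986}
```

View pics/top0.png

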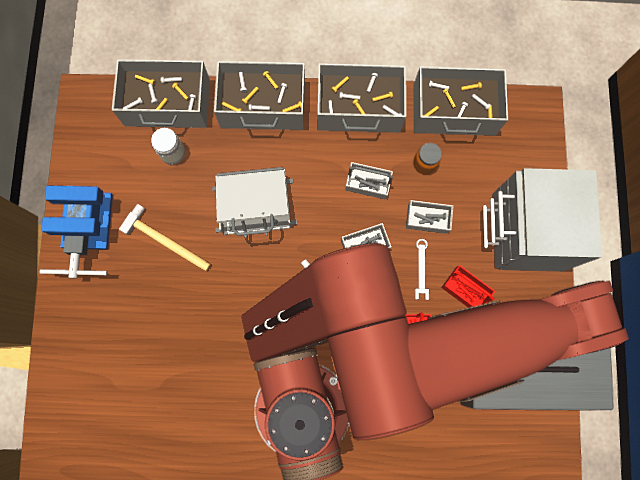

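View pics/side0.png

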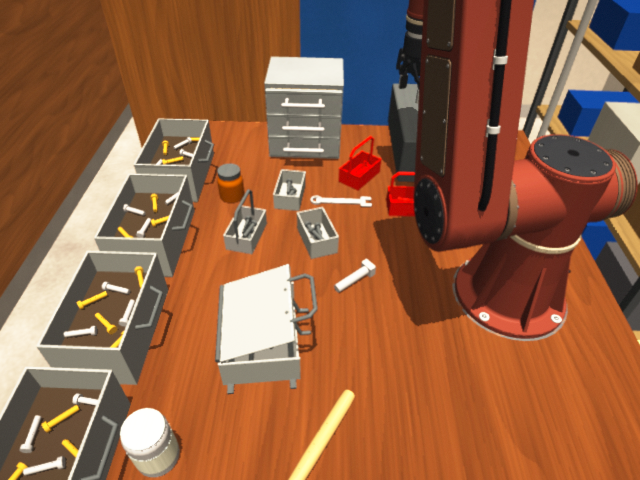

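The top view shows the chest at about (255,205), with its pull loop towards the robot at (265,237). Grey bins are at top (370,180), (430,215) and (365,235), which correspond to side (245,228), (290,188) and (318,232). The red bins are at side (360,165) and (405,190). Only the grey bin at side (245,228) / top (370,180) has an arched handle, so it should be the tote. I'll confirm that in one enlarged crop.

Run:
```python
import cv2,numpy as np
t=cv2.imread("pics/top0.png");s=cv2.imread("pics/side0.png")
R=lambda a,w,h:cv2.resize(a,(w,h),interpolation=cv2.INTER_CUBIC)
a=R(s[255:405,205:335],390,450)   # x3
b=R(s[180:260,215:345],390,240)[:140]  # x3
b=R(s[180:255,215:275],320,400)   # x5.333
c=R(t[160:250,205:305],400,360)  # x4
d=R(t[155:205,335:405],392,280)    # x5.6
m=np.zeros((600,800,3),np.uint8)
m[:450,:390]=a;m[:400-0,400:720]=b
cv2.imwrite("pics/c1.png",m)
m=np.zeros((400,800,3),np.uint8);m[:360,:400]=c;m[:280,404:796]=d
cv2.imwrite("pics/c2.png",m)
```

```text
(no output)
```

View pics/c1.png

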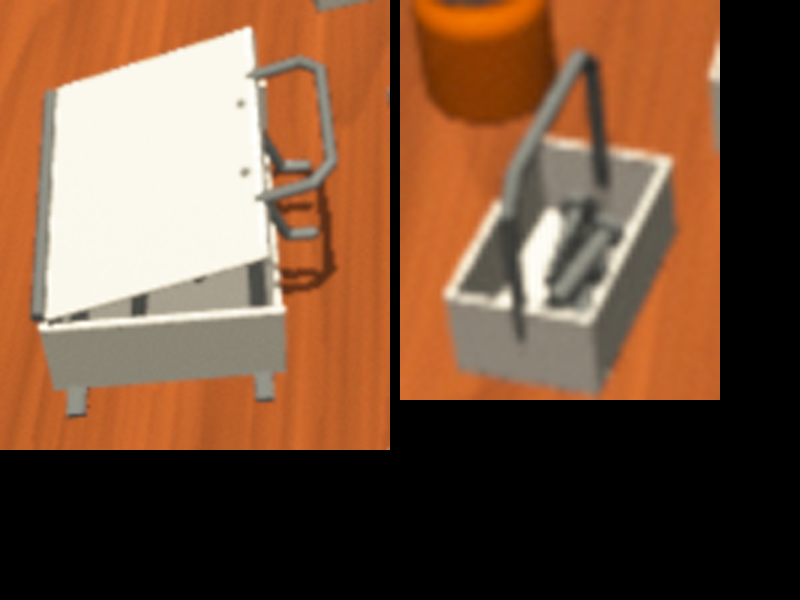

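View pics/c2.png

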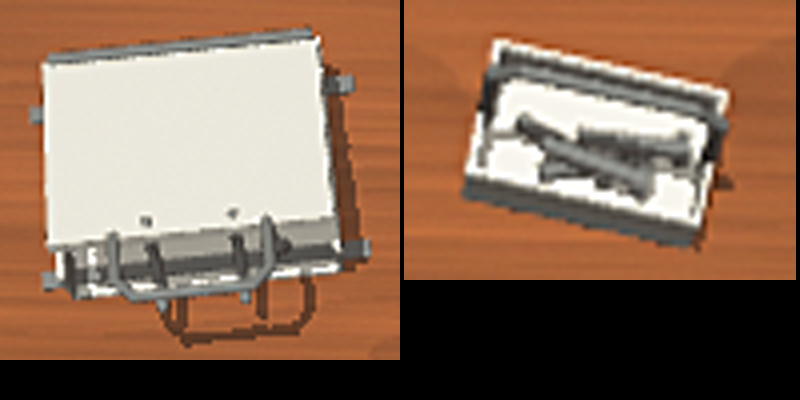

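The crops confirm the tote: a grey bin with an arched handle, whose bar runs in the top crop from about (500,72) to (710,113). The lid is ajar, with its pull loop bar in the top crop from (125,292) to (265,283). Next I triangulate these points.

```bash
cat > m0.py <<'E'
from h import *
import pickle
np.set_printoptions(precision=4,suppress=True)
T=pickle.load(open("top0.pkl","rb"));S=pickle.load(open("side0.pkl","rb"))
sa=lambda u,v:(205+(u-1)/3,255+(v-1)/3)
sb=lambda u,v:(215+(u-402.5)/5.333,180+(v-2.5)/5.333)
tc=lambda u,v:(205+(u-1.5)/4,160+(v-1.5)/4)
td=lambda u,v:(335+(u-406.5)/5.6,155+(v-2.5)/5.6)
L={"pullL":(tc(125,292),sa(333,160)),"pullR":(tc(265,283),sa(322,68)),
"hingeL":(tc(43,66),sa(48,320)),"hingeR":(tc(322,38),sa(53,92)),
"freeL":(tc(48,246),sa(268,261)),"freeR":(tc(338,217),sa(252,28)),
"barL":(td(500,75),sb(518,165)),"barR":(td(708,112),sb(580,57))}
P={}
for k,(a,b) in L.items():
    P[k],e=tri(T,a,S,b);print(k,P[k],round(e,4))
for a,b in(("pullL","pullR"),("hingeL","hingeR"),("freeL","freeR"),("barL","barR"),("hingeL","freeL"),("hingeR","freeR")):print(a,b,np.linalg.norm(P[a]-P[b]))
# chest feet/tote corners on planes
for n,uv,z in(("tote rim corners",[td(497,42),td(727,92)],.048),("tote rim front",[td(470,178),td(700,228)],.048)):
    print(n,[onz(T,*q,z) for q in uv])
print("tote rim side",[onz(S,*sb(*q),.048) for q in((449,295),(590,320),(670,158),(540,140))])
E
python3 m0.py
```

```text
pullL [0.4451 0.1799 0.1548] 0.0023
pullR [0.4555 0.0925 0.14  ] 0.0038
hingeL [0.614  0.2525 0.0832] 0.0026
hingeR [0.643  0.0649 0.074 ] 0.0005
freeL [0.4805 0.2349 0.1271] 0.0008
freeR [0.504  0.0475 0.1279] 0.0018
barL [ 0.6337 -0.1135  0.1301] 0.0011
barR [ 0.6229 -0.2138  0.1121] 0.0007
pullL pullR 0.089298019983177
hingeL hingeR 0.1901311686445248
freeL freeR 0.18890143756774738
barL barR 0.10249071329843573
hingeL freeL 0.14154987303504968
hingeR freeR 0.15009307015267723
tote rim corners [array([ 0.6763, -0.1165,  0.048 ]), array([ 0.6537, -0.231 ,  0.048 ])]
tote rim front [array([ 0.6059, -0.1041,  0.048 ]), array([ 0.5836, -0.2176,  0.048 ])]
tote rim side [array([ 0.675, -0.118,  0.048]), array([ 0.6089, -0.1044,  0.048 ]), array([ 0.5853, -0.2193,  0.048 ]), array([ 0.6498, -0.2299,  0.048 ])]
```

Measurements against the given sizes:
- **Tote:** rim centre (0.630,-0.168), yaw -11.2°. Both views agree, and the bar height comes out at about 0.12 against 0.115 given.
- **Lid:** hinge middle about (0.629,0.159,0.078), chest yaw about 7.5°, lid about 20.5° ajar.
- **Pull bar:** about (0.450,0.136,0.147), 0.193 from the hinge against 0.195 given.

First I raise and turn the tool so it closes across the pull bar.

Request:
{"fn": "apply_moves", "kwargs": {"motion": [0, 0, -0.2, 0, 0, -1, 0.45, 0, 0, -0.2, 0, 0, -1, 0.45, 0, 0, -0.2, 0, 0, -1, 0.45, 0, 0, -0.2, 0, 0, -1, 0.45, 0, 0, -0.2, 0, 0, -1, 0.45, 0, 0, -0.2, 0, 0, -1, 0.45, 0, 0, -0.2, 0, 0, -1, 0.45, 0, 0, -0.2, 0, 0, -1, 0.45, 0, 0, -0.2, 0, 0, -1, 0.45, 0, 0, -0.2, 0, 0, -1, 0.45, 0, 0, 0, 0, 0, -1, 0.45, 0, 0, 0, 0, 0, -1, 0.45]}}

```text
time_s: 1.6
tcp_pos: [0.2096, -0.4811, 0.303]
orientation: [[-0.1, 0.995, -0.0], [0.995, 0.1, 0.001], [0.001, -0.0, -1.0]]
force: [-0.1, 0.3, 0.3]
width: 0.449
finger_force: 0.0
```

Request:
{"fn": "apply_moves", "kwargs": {"motion": [0, 0, 0, 0, 0, -0.33, 0.45, 0, 0, 0, 0, 0, 0, 0.45]}}

```text
time_s: 1.85
tcp_pos: [0.2096, -0.4812, 0.3031]
orientation: [[-0.129, 0.992, -0.0], [0.992, 0.129, 0.0], [0.0, -0.0, -1.0]]
force: [-0.1, -0.1, 0.0]
width: 0.451
finger_force: 0.0
```

```bash
cat > go.py <<'E'
import sys
from h import *
np.set_printoptions(precision=3,suppress=True)
o=get_obs();R=np.array(o["orientation"]);p=np.array(o["tcp_pos"])
def rel(t): return R.T@(np.array(t)-p)/0.025
print("t",o["time_s"],"p",p,"yaw",np.degrees(np.arctan2(R[1,0],R[0,0])),"zax",R[:,2],"w",o["width"],"f",o["force"],"ff",o["finger_force"])
for a in sys.argv[1:]:
    r=rel([float(v) for v in a.split(",")]);print(a,"tool shift (x25mm):",r)
E
python3 go.py 0.45,0.136,0.313 0.45,0.136,0.150
```

```text
t 1.85 p [ 0.21  -0.481  0.303] yaw 97.44044947422861 zax [-0.  0. -1.] w 0.45109382266706743 f [-0.071 -0.057  0.009] ff 0.0
0.45,0.136,0.313 tool shift (x25mm): [23.236 12.731 -0.387]
0.45,0.136,0.150 tool shift (x25mm): [23.234 12.732  6.133]
```

Request:
{"fn": "apply_moves", "kwargs": {"motion": [0.97, 0.53, 0, 0, 0, 0, 0.45, 0.97, 0.53, 0, 0, 0, 0, 0.45, 0.97, 0.53, 0, 0, 0, 0, 0.45, 0.97, 0.53, 0, 0, 0, 0, 0.45, 0.97, 0.53, 0, 0, 0, 0, 0.45, 0.97, 0.53, 0, 0, 0, 0, 0.45, 0.97, 0.53, 0, 0, 0, 0, 0.45, 0.97, 0.53, 0, 0, 0, 0, 0.45, 0.97, 0.53, 0, 0, 0, 0, 0.45, 0.97, 0.53, 0, 0, 0, 0, 0.45, 0.97, 0.53, 0, 0, 0, 0, 0.45, 0.97, 0.53, 0, 0, 0, 0, 0.45]}}

```text
time_s: 3.35
tcp_pos: [0.3294, -0.1711, 0.3034]
orientation: [[-0.129, 0.992, 0.0], [0.992, 0.129, -0.0], [-0.0, 0.0, -1.0]]
force: [0.2, -1.1, 0.8]
width: 0.447
finger_force: 0.0
```

Request:
{"fn": "apply_moves", "kwargs": {"motion": [0.97, 0.53, 0, 0, 0, 0, 0.45, 0.97, 0.53, 0, 0, 0, 0, 0.45, 0.97, 0.53, 0, 0, 0, 0, 0.45, 0.97, 0.53, 0, 0, 0, 0, 0.45, 0.97, 0.53, 0, 0, 0, 0, 0.45, 0.97, 0.53, 0, 0, 0, 0, 0.45, 0.97, 0.53, 0, 0, 0, 0, 0.45, 0.97, 0.53, 0, 0, 0, 0, 0.45, 0.97, 0.53, 0, 0, 0, 0, 0.45, 0.97, 0.53, 0, 0, 0, 0, 0.45, 0.97, 0.53, 0, 0, 0, 0, 0.45, 0.97, 0.53, 0, 0, 0, 0, 0.45]}}

```text
time_s: 4.85
tcp_pos: [0.449, 0.1382, 0.3033]
orientation: [[-0.129, 0.992, -0.0], [0.992, 0.129, -0.0], [-0.0, -0.0, -1.0]]
force: [0.1, -0.9, -0.3]
width: 0.455
finger_force: 0.0
```

Request:
{"fn": "apply_moves", "kwargs": {"motion": [0, 0, 1, 0, 0, 0, 0.45, 0, 0, 1, 0, 0, 0, 0.45, 0, 0, 1, 0, 0, 0, 0.45, 0, 0, 0, 0, 0, 0, 0.45]}}

```text
time_s: 5.35
tcp_pos: [0.4476, 0.1371, 0.2271]
orientation: [[-0.13, 0.992, -0.003], [0.992, 0.13, -0.0], [-0.0, -0.003, -1.0]]
force: [0.5, 0.9, -0.1]
width: 0.449
finger_force: 0.0
```

```bash
python3 go.py 0.45,0.136,0.150
python3 - <<'E'
from h import *
im=get_image("side");m=im["color"][200:380,180:380];cv2.imwrite("pics/s1.png",cv2.resize(m,(640,576),interpolation=cv2.INTER_CUBIC))
E
```

```text
t 5.35 p [0.448 0.137 0.227] yaw 97.44338539456864 zax [-0.003 -0.    -1.   ] w 0.4493210863524243 f [ 0.542  0.898 -0.111] ff 0.0
0.45,0.136,0.150 tool shift (x25mm): [-0.057  0.1    3.082]
```

View pics/s1.png

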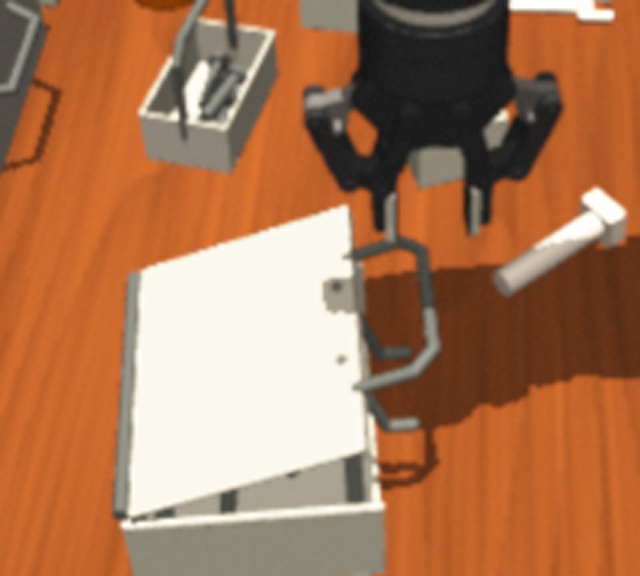

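The crop shows the two fingers (390,225) and (478,225) straddling the pull bar (430,300). I go down and grip it.

Request:
{"fn": "apply_moves", "kwargs": {"motion": [0, 0.1, 0.7, 0, 0, 0, 0.45, 0, 0, 0.8, 0, 0, 0, 0.45, 0, 0, 0.8, 0, 0, 0, 0.45, 0, 0, 0.8, 0, 0, 0, 0.45, 0, 0, 0, 0, 0, 0, 0, 0, 0, 0, 0, 0, 0, 0, 0, 0, 0, 0, 0, 0, 0, 0, 0, 0, 0, 0, 0, 0], "squeeze": 40}}

```text
time_s: 6.4
tcp_pos: [0.4493, 0.1374, 0.1515]
orientation: [[-0.131, 0.991, -0.004], [0.991, 0.131, -0.001], [-0.0, -0.004, -1.0]]
force: [-9.7, -1.5, 2.9]
width: 0.071
finger_force: 39.2
```

```bash
python3 go.py
```

```text
t 6.4 p [0.449 0.137 0.152] yaw 97.50745103425955 zax [-0.004 -0.001 -1.   ] w 0.07096077967399297 f [-9.659 -1.527  2.928] ff 39.23017859458923
```

```bash
python3 -c "
import numpy as np
t=np.radians(21.5+6*np.arange(15));y=-np.cos(t)*195;z=np.sin(t)*195
print(np.c_[np.degrees(t[1:]),np.diff(y)/25,-np.diff(z)/25].round(2))"
```

```text
[[ 2.750e+01  3.400e-01 -7.400e-01]
 [ 3.350e+01  4.100e-01 -7.000e-01]
 [ 3.950e+01  4.900e-01 -6.600e-01]
 [ 4.550e+01  5.500e-01 -6.000e-01]
 [ 5.150e+01  6.100e-01 -5.400e-01]
 [ 5.750e+01  6.600e-01 -4.700e-01]
 [ 6.350e+01  7.100e-01 -4.000e-01]
 [ 6.950e+01  7.500e-01 -3.300e-01]
 [ 7.550e+01  7.800e-01 -2.500e-01]
 [ 8.150e+01  8.000e-01 -1.600e-01]
 [ 8.750e+01  8.100e-01 -8.000e-02]
 [ 9.350e+01  8.200e-01  1.000e-02]
 [ 9.950e+01  8.100e-01  9.000e-02]
 [ 1.055e+02  8.000e-01  1.800e-01]]
```

Request:
{"fn": "apply_moves", "kwargs": {"motion": [0, 0.34, -0.74, 0, 0, 0, 0, 0, 0.41, -0.7, 0, 0, 0, 0, 0, 0.49, -0.66, 0, 0, 0, 0, 0, 0, 0, 0, 0, 0, 0]}}

```text
time_s: 6.9
tcp_pos: [0.4775, 0.1412, 0.2043]
orientation: [[-0.131, 0.991, -0.009], [0.991, 0.131, -0.001], [-0.0, -0.009, -1.0]]
force: [-20.8, -3.2, 6.8]
width: 0.077
finger_force: 39.8
```

The force is mostly radial and outward, so my arc lies slightly inside the true one. I add a small outward shift and go on.

Request:
{"fn": "apply_moves", "kwargs": {"motion": [0, 0.47, -0.66, 0, 0, 0, 0, 0, 0.61, -0.54, 0, 0, 0, 0, 0, 0.66, -0.47, 0, 0, 0, 0, 0, 0, 0, 0, 0, 0, 0]}}

```text
time_s: 7.4
tcp_pos: [0.522, 0.147, 0.2477]
orientation: [[-0.131, 0.991, -0.005], [0.991, 0.131, -0.001], [-0.0, -0.005, -1.0]]
force: [-23.3, -5.0, 21.3]
width: 0.074
finger_force: 41.4
```

Request:
{"fn": "apply_moves", "kwargs": {"motion": [0, 0.63, -0.52, 0, 0, 0, 0, 0, 0.75, -0.38, 0, 0, 0, 0, 0, 0.78, -0.27, 0, 0, 0, 0, 0, 0, 0, 0, 0, 0, 0]}}

```text
time_s: 7.9
tcp_pos: [0.5784, 0.1542, 0.2762]
orientation: [[-0.13, 0.991, -0.001], [0.991, 0.13, -0.0], [-0.0, -0.001, -1.0]]
force: [-9.3, -1.4, 6.2]
width: 0.073
finger_force: 40.3
```

Request:
{"fn": "apply_moves", "kwargs": {"motion": [0, 0.8, -0.18, 0, 0, 0, 0, 0, 0.81, -0.1, 0, 0, 0, 0, 0, 0.82, 0, 0, 0, 0, 0, 0, 0.4, 0.03, 0, 0, 0, 0, 0, 0, 0, 0, 0, 0, 0]}}

```text
time_s: 8.52
tcp_pos: [0.6489, 0.1634, 0.2827]
orientation: [[-0.13, 0.991, 0.001], [0.991, 0.13, -0.0], [-0.0, 0.001, -1.0]]
force: [-4.6, -1.8, 6.5]
width: 0.072
finger_force: 40.5
```

Request:
{"fn": "apply_moves", "kwargs": {"motion": [0, 0, 0, 0, 0, 0, 0.2, 0, 0, 0, 0, 0, 0, 0.4, 0, 0, 0, 0, 0, 0, 0.5, 0, 0, 0, 0, 0, 0, 0.5]}}

```text
time_s: 9.02
tcp_pos: [0.6488, 0.1637, 0.2811]
orientation: [[-0.131, 0.991, 0.0], [0.991, 0.131, 0.0], [-0.0, 0.0, -1.0]]
force: [-3.8, -1.0, 2.7]
width: 0.503
finger_force: 2.0
```

Run:
```python
from h import *
import pickle
for n in("top","side"):
    im=get_image(n);pickle.dump(im,open(n+"1.pkl","wb"))
    m=im["color"][160:260,190:310] if n=="top" else im["color"][180:330,180:360]
    globals()[n]=cv2.resize(m,(480,400) if n=="top" else (720,600),interpolation=cv2.INTER_CUBIC)
cv2.imwrite("pics/s2.png",side);cv2.imwrite("pics/t2.png",top)
```

```text
(no output)
```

View pics/s2.png

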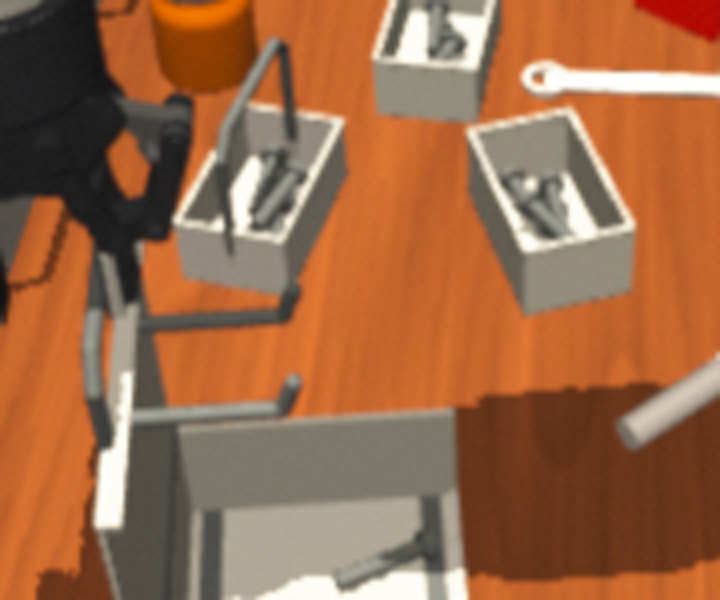

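The side crop shows the lid near upright, with hooks at (150..295,318) and (140..290,412). The released bar has sprung back onto the near finger (2 N). I open fully to let it settle, raise the tool, and measure.

Request:
{"fn": "apply_moves", "kwargs": {"motion": [0, 0, 0, 0, 0, 0, 0.75, 0, 0, 0, 0, 0, 0, 1, 0, 0, 0, 0, 0, 0, 1]}}

```text
time_s: 9.5
tcp_pos: [0.6491, 0.1637, 0.2805]
orientation: [[-0.131, 0.991, 0.001], [0.991, 0.131, 0.0], [0.0, 0.001, -1.0]]
force: [-0.7, -0.0, -1.2]
width: 0.998
finger_force: 0.6
```

Request:
{"fn": "apply_moves", "kwargs": {"motion": [0, 0, -0.8, 0, 0, 0, 1, 0, 0, -0.8, 0, 0, 0, 1, 0, 0, -0.8, 0, 0, 0, 1, 0, 0, 0, 0, 0, 0, 1]}}

```text
time_s: 10.0
tcp_pos: [0.6499, 0.1638, 0.3422]
orientation: [[-0.131, 0.991, 0.004], [0.991, 0.131, 0.001], [0.0, 0.004, -1.0]]
force: [-0.2, 0.4, -1.0]
width: 1.002
finger_force: 0.0
```

Run:
```python
from h import *
import pickle
for n in("top","side"):
    im=get_image(n);pickle.dump(im,open(n+"2.pkl","wb"))
    m=im["color"][160:260,190:310] if n=="top" else im["color"][230:400,190:320]
    globals()[n]=cv2.resize(m,(400,333) if n=="top" else (390,510),interpolation=cv2.INTER_CUBIC)
m=np.zeros((510,795,3),np.uint8);m[:333,:400]=top;m[:,405:]=side
cv2.imwrite("pics/s3.png",m)
```

```text
(no output)
```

View pics/s3.png

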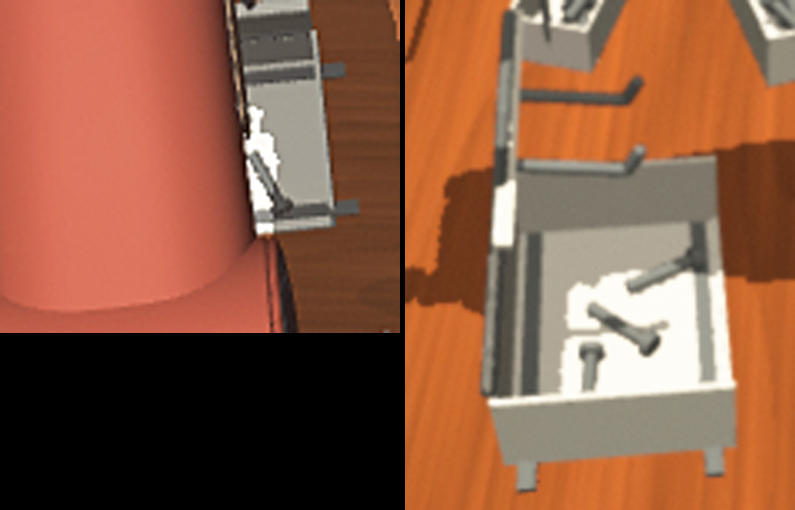

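The crop shows the chest open, its near rim at (490,402)–(735,383), the hooks intact and the lid nearly edge-on, with its near top corner at about (505,245). I'll refine the chest pose from rim corners, then get the lid angle by casting edge and hook points onto known chest planes.

```bash
cat > ang.py <<'E'
from h import *
import pickle
np.set_printoptions(precision=4,suppress=True)
S=pickle.load(open("side2.pkl","rb"));T=pickle.load(open("top2.pkl","rb"))
s=lambda u,v:(190+(u-406)/3,230+(v-1)/3)
t=lambda u,v:(190+(u-1.2)/3.333,160+(v-1.2)/3.333)
A=[onz(S,*s(*q),.072) for q in((490,402),(735,383),(717,157))]+[onz(T,*t(*q),.072) for q in((333,226),(316,33))]
for a in A: print("rim",a)
y=A[0]-A[1];print("yaw from near wall",np.degrees(np.arctan2(y[1],y[0])),np.linalg.norm(y),np.linalg.norm(A[1]-A[2]))
yaw=np.radians(7.5)
for k in (7.5,8.5):
  yaw=np.radians(k);C=np.array([[np.cos(yaw),-np.sin(yaw),0],[np.sin(yaw),np.cos(yaw),0],[0,0,1]])
  H=A[1]+C@[.150,-.095,.006]
  print(k,"H",H)
  for n,q,yc in(("near top corner",(505,245),.093),("near top corner L",(493,245),.093),("hook near root",(519,163),.028),("hook near elbow",(628,172),.028),("hook near tip",(641,150),.028),("hook far elbow",(628,99),-.028),("hook far tip",(638,80),-.028)):
    o,r=ray(S,*s(*q));o=C.T@(o-H);r=C.T@r;p=o+r*(yc-o[1])/r[1]
    print(n,p,"ang,rad",np.degrees(np.arctan2(p[2],-p[0])),np.hypot(p[0],p[2]))
E
python3 ang.py
```

```text
rim [0.6193 0.2511 0.072 ]
rim [0.4709 0.2317 0.072 ]
rim [0.4939 0.0472 0.072 ]
rim [0.4809 0.0475 0.072 ]
rim [0.6421 0.0668 0.072 ]
yaw from near wall 7.431840366795529 0.14963171808471085 0.18592828384661766
7.5 H [0.632  0.1571 0.078 ]
near top corner [-0.0279  0.093   0.1434] ang,rad 78.98265992964663 0.14609684179263258
near top corner L [-0.0216  0.093   0.1441] ang,rad 81.46391279201549 0.14573323378336245
hook near root [-0.0323  0.028   0.1355] ang,rad 76.58614148039415 0.13929513606526603
hook near elbow [-0.0938  0.028   0.1213] ang,rad 52.305566451228096 0.15334516387254332
hook near tip [-0.1024  0.028   0.1398] ang,rad 53.78237094569145 0.1732927509631182
hook far elbow [-0.0952 -0.028   0.1245] ang,rad 52.60768940517734 0.15669244528916995
hook far tip [-0.1022 -0.028   0.1405] ang,rad 53.96504217782491 0.17368812851262794
8.5 H [0.6333 0.1599 0.078 ]
near top corner [-0.0284  0.093   0.1461] ang,rad 79.01650425301658 0.14881217698401297
near top corner L [-0.0221  0.093   0.1469] ang,rad 81.44119622683526 0.14858990544139147
hook near root [-0.0338  0.028   0.1378] ang,rad 76.21717024964715 0.14187727760388988
hook near elbow [-0.095   0.028   0.1225] ang,rad 52.204186359070974 0.15497140697196007
hook near tip [-0.1036  0.028   0.1407] ang,rad 53.64495086381154 0.17473796967413915
hook far elbow [-0.0973 -0.028   0.1255] ang,rad 52.196374057898474 0.15879578405856343
hook far tip [-0.1043 -0.028   0.1413] ang,rad 53.552143474483685 0.17563573800530896
```

The lid now stands at about 80°: it was released at about 95°, so the springback is about 15°. The chest yaw of 7.5° and hinge (0.632,0.157) check out. I'll regrip the bar, fold to about 105.5°, and ease back about 14° while holding it before I let go.

Request:
{"fn": "apply_moves", "kwargs": {"motion": [0, -0.7, 0, 0, 0, 0, 0.8, 0, -0.7, 0, 0, 0, 0, 0.8, 0, -0.7, 0, 0, 0, 0, 0.8, 0, 0, 0.65, 0, 0, 0, 0.8, 0, 0, 0.65, 0, 0, 0, 0.8, 0, 0, 0.65, 0, 0, 0, 0.8, 0, 0, 0.65, 0, 0, 0, 0.8, 0, 0, 0, 0, 0, 0, 0.8]}}

```text
time_s: 11.1
tcp_pos: [0.5956, 0.1566, 0.2735]
orientation: [[-0.131, 0.991, -0.003], [0.991, 0.131, -0.0], [-0.0, -0.003, -1.0]]
force: [-1.0, -1.5, 0.2]
width: 0.803
finger_force: 0.0
```

Request:
{"fn": "apply_moves", "kwargs": {"motion": [0, 0, 0, 0, 0, 0, 0, 0, 0, 0, 0, 0, 0, 0, 0, 0, 0, 0, 0, 0, 0, 0, 0, 0, 0, 0, 0, 0, 0, 0, 0, 0, 0, 0, 0, 0, 0, 0, 0, 0, 0, 0], "squeeze": 40}}

```text
time_s: 11.85
tcp_pos: [0.5969, 0.1568, 0.2759]
orientation: [[-0.131, 0.991, 0.001], [0.991, 0.131, 0.0], [0.0, 0.001, -1.0]]
force: [0.1, 0.1, 4.0]
width: 0.071
finger_force: 39.1
```

```bash
python3 go.py 0.632,0.157,0.275 0.682,0.1635,0.270
```

```text
t 11.85 p [0.597 0.157 0.276] yaw 97.51724379698942 zax [ 0.001  0.    -1.   ] w 0.0712183305324641 f [0.129 0.108 4.025] ff 39.13584351539612
0.632,0.157,0.275 tool shift (x25mm): [-0.177  1.392  0.038]
0.682,0.1635,0.270 tool shift (x25mm): [-0.181  3.408  0.24 ]
```

Request:
{"fn": "apply_moves", "kwargs": {"motion": [0, 0.68, -0.09, 0, 0, 0, 0, 0, 0.68, -0.03, 0, 0, 0, 0, 0, 0.68, 0.03, 0, 0, 0, 0, 0, 0.68, 0.09, 0, 0, 0, 0, 0, 0.68, 0.15, 0, 0, 0, 0, 0, 0, 0, 0, 0, 0, 0, 0, 0, 0, 0, 0, 0, 0]}}

```text
time_s: 12.72
tcp_pos: [0.6803, 0.1678, 0.2715]
orientation: [[-0.131, 0.991, -0.002], [0.991, 0.131, -0.0], [-0.0, -0.002, -1.0]]
force: [-5.0, -1.8, 3.6]
width: 0.075
finger_force: 40.6
```

```bash
python3 go.py
```

```text
t 12.725 p [0.68  0.168 0.271] yaw 97.5157207295049 zax [-0.002 -0.    -1.   ] w 0.07450074701626938 f [-4.984 -1.76   3.562] ff 40.62312841415405
```

Request:
{"fn": "apply_moves", "kwargs": {"motion": [0, 0.16, 0.04, 0, 0, 0, 0, 0, 0, 0, 0, 0, 0, 0, 0, -0.48, -0.1, 0, 0, 0, 0, 0, -0.48, -0.07, 0, 0, 0, 0, 0, -0.47, -0.06, 0, 0, 0, 0, 0, -0.47, -0.02, 0, 0, 0, 0, 0, 0, 0, 0, 0, 0, 0]}}

```text
time_s: 13.6
tcp_pos: [0.638, 0.1623, 0.2778]
orientation: [[-0.131, 0.991, 0.002], [0.991, 0.131, 0.0], [-0.0, 0.002, -1.0]]
force: [0.5, -1.1, 5.9]
width: 0.07
finger_force: 40.8
```

```bash
python3 go.py
```

```text
t 13.6 p [0.638 0.162 0.278] yaw 97.52015099497312 zax [ 0.002  0.    -1.   ] w 0.06969025668823212 f [ 0.527 -1.063  5.904] ff 40.754849910736084
```

The force is near zero at about 92°. I release and lift clear.

Request:
{"fn": "apply_moves", "kwargs": {"motion": [0, 0, 0, 0, 0, 0, 0.3, 0, 0, 0, 0, 0, 0, 0.6, 0, 0, 0, 0, 0, 0, 0.6, 0, 0, -0.5, 0, 0, 0, 0.6, 0, 0, -0.8, 0, 0, 0, 0.6, 0, 0, -0.8, 0, 0, 0, 0.6, 0, 0, -0.8, 0, 0, 0, 0.6]}}

```text
time_s: 14.48
tcp_pos: [0.638, 0.1622, 0.3512]
orientation: [[-0.131, 0.991, 0.001], [0.991, 0.131, 0.0], [-0.0, 0.001, -1.0]]
force: [0.5, 0.0, 0.7]
width: 0.595
finger_force: 0.0
```

```bash
python3 go.py 0.630,-0.168,0.33
python3 - <<'E'
from h import *
import pickle
im=get_image("side");pickle.dump(im,open("side3.pkl","wb"))
cv2.imwrite("pics/s4.png",cv2.resize(im["color"][230:400,190:320],(456,596),interpolation=cv2.INTER_CUBIC))
E
```

```text
t 14.475 p [0.638 0.162 0.351] yaw 97.5170035068344 zax [ 0.001  0.    -1.   ] w 0.5948446289153566 f [0.48  0.022 0.743] ff 0.0
0.630,-0.168,0.33 tool shift (x25mm): [-13.054  -2.045   0.845]
```

View pics/s4.png

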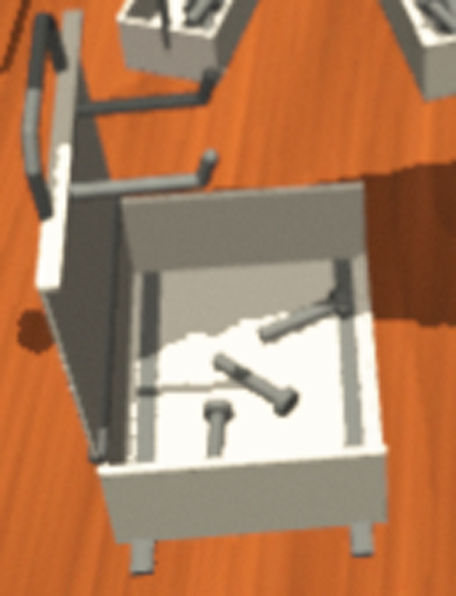

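The crop shows the lid at about upright. The hook elbows are at (205,183) and (207,100), the tips at (210,153) and (213,72), and the lid's top near corner at (40–62,288). Now I cast these.

```bash
cat > ang2.py <<'E'
from h import *
import pickle
np.set_printoptions(precision=4,suppress=True)
S=pickle.load(open("side3.pkl","rb"))
s=lambda u,v:(190+(u-1.2)/3.507,230+(v-1.2)/3.507)
yaw=np.radians(7.5);C=np.array([[np.cos(yaw),-np.sin(yaw),0],[np.sin(yaw),np.cos(yaw),0],[0,0,1]])
H=np.array([.632,.157,.078])
for n,q,yc,ex in(("corner inner",(62,288),.093,(150,0)),("corner outer",(40,288),.093,(150,-3)),("near root",(73,190),.028,(140,0)),("near elbow",(205,181),.028,(140,76)),("near tip",(210,153),.028,(156,80)),("far root",(80,109),-.028,(140,0)),("far elbow",(206,99),-.028,(140,76)),("far tip",(213,70),-.028,(156,80))):
    o,r=ray(S,*s(*q));o=C.T@(o-H);r=C.T@r;p=o+r*(yc-o[1])/r[1]
    print(n,p,"lid ang",np.degrees(np.arctan2(p[2],-p[0])+np.arctan2(ex[1],ex[0])),"rad",np.hypot(p[0],p[2]),"exp",np.hypot(*ex)/1000)
E
python3 ang2.py
```

```text
corner inner [-0.0032  0.093   0.1449] lid ang 88.7493720268747 rad 0.1449701220316843 exp 0.15
corner outer [0.0066 0.093  0.146 ] lid ang 91.44595272780406 rad 0.14619381451442656 exp 0.15002999700059985
near root [-0.0035  0.028   0.1387] lid ang 88.5685587035164 rad 0.1387474982072711 exp 0.14
near elbow [-0.0676  0.028   0.139 ] lid ang 92.5629637571138 rad 0.15455008836169615 exp 0.15929846201391903
near tip [-0.0717  0.028   0.159 ] lid ang 92.86706804952388 rad 0.17440018414565558 exp 0.17531685600648902
far root [-0.0036 -0.028   0.1377] lid ang 88.51039424753843 rad 0.13777290396985423 exp 0.14
far elbow [-0.068  -0.028   0.1394] lid ang 92.49298992881675 rad 0.15506115667911774 exp 0.15929846201391903
far tip [-0.0733 -0.028   0.16  ] lid ang 92.53599822707022 rad 0.1759371190973989 exp 0.17531685600648902
```

The hook prongs are level to within a degree, so the lid stands at about 90–91.5° untouched. In the chest frame the tips are at x_c≈-0.072, and the prong tops are at z≈0.221. Now to the tote.

Request:
{"fn": "apply_moves", "kwargs": {"motion": [-1, -0.16, 0, 0, 0, 0, 0.5, -1, -0.16, 0, 0, 0, 0, 0.5, -1, -0.16, 0, 0, 0, 0, 0.5, -1, -0.16, 0, 0, 0, 0, 0.5, -1, -0.16, 0, 0, 0, 0, 0.5, -1, -0.16, 0, 0, 0, 0, 0.5, -1, -0.16, 0, 0, 0, 0, 0.5, -1, -0.16, 0, 0, 0, 0, 0.5, -1, -0.16, 0, 0, 0, 0, 0.5, -1, -0.16, 0, 0, 0, 0, 0.5, -1, -0.16, 0, 0, 0, 0, 0.5, -1, -0.16, 0, 0, 0, 0, 0.5]}}

```text
time_s: 16.02
tcp_pos: [0.6296, -0.1423, 0.3498]
orientation: [[-0.131, 0.991, 0.0], [0.991, 0.131, -0.0], [-0.0, 0.0, -1.0]]
force: [0.4, -0.3, -0.4]
width: 0.5
finger_force: 0.0
```

Request:
{"fn": "apply_moves", "kwargs": {"motion": [-1, -0.16, 0, 0, 0, 0, 0.5, 0, 0, 0.8, 0, 0, 0.8, 0.5, 0, 0, 0.8, 0, 0, 0.8, 0.5, 0, 0, 0.8, 0, 0, 0.8, 0.5, 0, 0, 0.8, 0, 0, 0.72, 0.5, 0, 0, 0.8, 0, 0, 0, 0.5, 0, 0, 0.8, 0, 0, 0, 0.5, 0, 0, 0, 0, 0, 0, 0.5]}}

```text
time_s: 17.02
tcp_pos: [0.6281, -0.1668, 0.2283]
orientation: [[0.194, 0.981, -0.003], [0.981, -0.194, 0.001], [0.0, -0.003, -1.0]]
force: [0.2, 0.8, 0.9]
width: 0.498
finger_force: 0.0
```

```bash
python3 go.py 0.630,-0.168,0.120
```

```text
t 17.025 p [ 0.628 -0.167  0.228] yaw 78.78995850415777 zax [-0.003  0.001 -1.   ] w 0.49845724346367676 f [0.226 0.799 0.895] ff 0.0
0.630,-0.168,0.120 tool shift (x25mm): [-0.034  0.096  4.331]
```

Request:
{"fn": "apply_moves", "kwargs": {"motion": [0, 0.04, 0.85, 0, 0, 0, 0.5, 0, 0, 0.85, 0, 0, 0, 0.5, 0, 0, 0.85, 0, 0, 0, 0.5, 0, 0, 0.85, 0, 0, 0, 0.5, 0, 0, 0.93, 0, 0, 0, 0.5, 0, 0, 0, 0, 0, 0, 0.5, 0, 0, 0, 0, 0, 0, 0, 0, 0, 0, 0, 0, 0, 0, 0, 0, 0, 0, 0, 0, 0, 0, 0, 0, 0, 0, 0, 0], "squeeze": 60}}

```text
time_s: 18.27
tcp_pos: [0.6304, -0.1673, 0.1228]
orientation: [[0.194, 0.981, 0.002], [0.981, -0.194, -0.001], [-0.001, 0.002, -1.0]]
force: [-1.2, -0.4, 6.6]
width: 0.063
finger_force: 58.7
```

Request:
{"fn": "apply_moves", "kwargs": {"motion": [0, 0, -0.4, 0, 0, 0, 0, 0, 0, -0.4, 0, 0, 0, 0, 0, 0, -0.4, 0, 0, 0, 0, 0, 0, 0, 0, 0, 0, 0]}}

```text
time_s: 18.77
tcp_pos: [0.6305, -0.1672, 0.1525]
orientation: [[0.194, 0.981, 0.002], [0.981, -0.194, -0.001], [-0.0, 0.002, -1.0]]
force: [-0.4, 0.5, -1.6]
width: 0.066
finger_force: 58.8
```

```bash
python3 go.py
python3 - <<'E'
from h import *
im=get_image("side")
cv2.imwrite("pics/s5.png",cv2.resize(im["color"][100:260,180:340],(480,480),interpolation=cv2.INTER_CUBIC))
E
```

```text
t 18.775 p [ 0.63  -0.167  0.153] yaw 78.79677942267783 zax [ 0.002 -0.001 -1.   ] w 0.065940796835417 f [-0.37   0.493 -1.557] ff 58.810293674468994
```

View pics/s5.png

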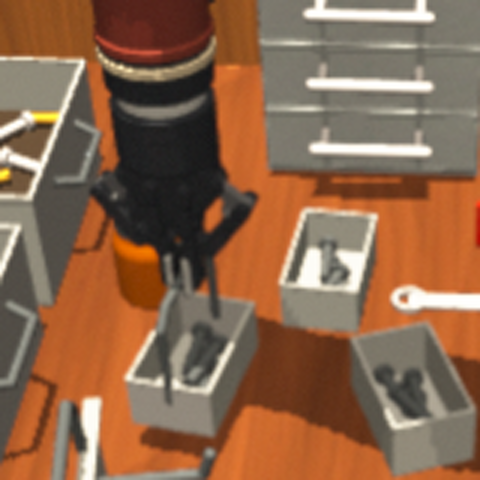

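The crop shows the tote held by its bar at (175,290), level and clear of the bench. From the rest height, the bar sits 8 mm below the TCP. I lift and turn to the lid's yaw.

Request:
{"fn": "apply_moves", "kwargs": {"motion": [0, 0, -0.3, 0, 0, -0.2, 0, 0, 0, -0.6, 0, 0, -0.4, 0, 0, 0, -0.7, 0, 0, -0.5, 0, 0, 0, -0.7, 0, 0, -0.5, 0, 0, 0, -0.7, 0, 0, -0.5, 0, 0, 0, -0.7, 0, 0, -0.5, 0, 0, 0, -0.6, 0, 0, -0.3, 0, 0, 0, -0.4, 0, 0, -0.22, 0, 0, 0, 0, 0, 0, 0, 0]}}

```text
time_s: 19.95
tcp_pos: [0.6302, -0.1671, 0.2694]
orientation: [[-0.131, 0.991, 0.001], [0.991, 0.131, -0.0], [-0.0, 0.001, -1.0]]
force: [-0.5, -0.6, -1.5]
width: 0.066
finger_force: 58.8
```

```bash
python3 go.py 0.4337,0.131,0.272
```

```text
t 19.95 p [ 0.63  -0.167  0.269] yaw 97.52151865168197 zax [ 0.001 -0.    -1.   ] w 0.06597491540145198 f [-0.507 -0.635 -1.474] ff 58.787076473236084
0.4337,0.131,0.272 tool shift (x25mm): [12.85  -6.23  -0.116]
```

Request:
{"fn": "apply_moves", "kwargs": {"motion": [0.3, -0.14, 0, 0, 0, 0, 0, 0.56, -0.272, 0, 0, 0, 0, 0, 0.56, -0.272, 0, 0, 0, 0, 0, 0.56, -0.272, 0, 0, 0, 0, 0, 0.56, -0.272, 0, 0, 0, 0, 0, 0.56, -0.272, 0, 0, 0, 0, 0, 0.56, -0.272, 0, 0, 0, 0, 0, 0.56, -0.272, 0, 0, 0, 0, 0, 0.56, -0.272, 0, 0, 0, 0, 0, 0.56, -0.272, 0, 0, 0, 0, 0, 0.56, -0.272, 0, 0, 0, 0, 0, 0.56, -0.272, 0, 0, 0, 0, 0]}}

```text
time_s: 21.45
tcp_pos: [0.5305, -0.0162, 0.2688]
orientation: [[-0.131, 0.991, 0.0], [0.991, 0.131, 0.0], [0.0, 0.0, -1.0]]
force: [0.3, 0.5, -2.1]
width: 0.064
finger_force: 58.7
```

Request:
{"fn": "apply_moves", "kwargs": {"motion": [0.56, -0.272, 0, 0, 0, 0, 0, 0.56, -0.272, 0, 0, 0, 0, 0, 0.56, -0.272, 0, 0, 0, 0, 0, 0.56, -0.272, 0, 0, 0, 0, 0, 0.56, -0.272, 0, 0, 0, 0, 0, 0.56, -0.272, 0, 0, 0, 0, 0, 0.56, -0.272, 0, 0, 0, 0, 0, 0.56, -0.272, 0, 0, 0, 0, 0, 0.56, -0.272, 0, 0, 0, 0, 0, 0.56, -0.272, 0, 0, 0, 0, 0, 0.56, -0.272, 0, 0, 0, 0, 0, 0.23, -0.11, 0, 0, 0, 0, 0]}}

```text
time_s: 22.95
tcp_pos: [0.4327, 0.132, 0.2688]
orientation: [[-0.132, 0.991, -0.0], [0.991, 0.132, 0.0], [0.0, -0.0, -1.0]]
force: [0.4, -0.6, -2.1]
width: 0.069
finger_force: 58.7
```

```bash
python3 go.py 0.5804,0.1502,0.272
python3 - <<'E'
from h import *
import pickle
im=get_image("side");pickle.dump(im,open("side4.pkl","wb"))
cv2.imwrite("pics/s6.png",cv2.resize(im["color"][180:400,190:400],(573,600),interpolation=cv2.INTER_CUBIC))
E
```

```text
t 22.95 p [0.433 0.132 0.269] yaw 97.56790563629619 zax [-0.  0. -1.] w 0.06945736066351037 f [ 0.406 -0.599 -2.085] ff 58.74854564666748
0.5804,0.1502,0.272 tool shift (x25mm): [-0.056  5.952 -0.126]
```

View pics/s6.png

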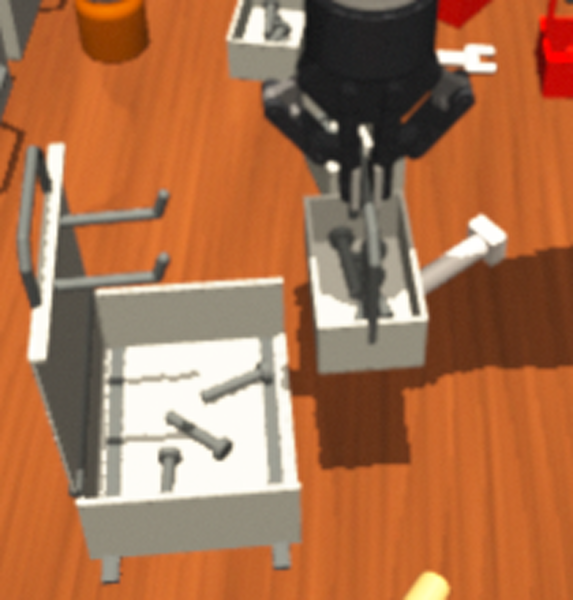

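The side crop shows the tote held level in front of the chest, with the lid unchanged: tips at (162,196) and (162,258), the same as before. The finger knuckles at (263,95) and (475,100) look wide, so I check their clearance to the pull loop.

Run:
```python
from h import *
import pickle
np.set_printoptions(precision=4,suppress=True)
S=pickle.load(open("side4.pkl","rb"));o=get_obs();R=np.array(o["orientation"]);p=np.array(o["tcp_pos"])
s=lambda u,v:(190+(u-.9)/2.727,180+(v-.9)/2.727)
for n,q in(("knuckle L",(263,95)),("knuckle R",(475,100)),("kn R low",(465,115)),("kn L low",(275,118)),("tip L",(347,205)),("link L end",(300,140)),("body L",(303,75)),("body R",(440,75))):
    a,r=ray(S,*s(*q));a=R.T@(a-p);r=R.T@r;print(n,"tool x=0 plane",a-r*a[0]/r[0])
for n,q in(("bar far end",(366,150)),("bar near end",(372,215)),("rim NL",(318,333)),("rim NR",(427,320))):
    print(n,[onz(S,*s(*q),z) for z in(.261,.194)])
```

```text
knuckle L tool x=0 plane [ 0.      0.0627 -0.0714]
knuckle R tool x=0 plane [ 0.     -0.0639 -0.0583]
kn R low tool x=0 plane [ 0.     -0.0588 -0.0467]
kn L low tool x=0 plane [ 0.      0.0561 -0.053 ]
tip L tool x=0 plane [0.     0.012  0.0245]
link L end tool x=0 plane [ 0.      0.0414 -0.0341]
body L tool x=0 plane [ 0.      0.0392 -0.0848]
body R tool x=0 plane [ 0.     -0.0413 -0.0793]
bar far end [array([0.4333, 0.0995, 0.261 ]), array([0.433 , 0.0274, 0.194 ])]
bar near end [array([0.4285, 0.1582, 0.261 ]), array([0.4276, 0.093 , 0.194 ])]
rim NL [array([0.4575, 0.2523, 0.261 ]), array([0.4601, 0.1983, 0.194 ])]
rim NR [array([0.3959, 0.2403, 0.261 ]), array([0.3911, 0.1848, 0.194 ])]
```

The knuckles clear the pull bar by a few mm with the bar at x_c=-0.056, and the tote rim checks out (70 mm wide, centred). I move in over the hooks.

Request:
{"fn": "apply_moves", "kwargs": {"motion": [-0.05, 0.3, 0, 0, 0, 0, 0, 0, 0.55, 0, 0, 0, 0, 0, 0, 0.55, 0, 0, 0, 0, 0, 0, 0.55, 0, 0, 0, 0, 0, 0, 0.55, 0, 0, 0, 0, 0, 0, 0.55, 0, 0, 0, 0, 0, 0, 0.55, 0, 0, 0, 0, 0, 0, 0.55, 0, 0, 0, 0, 0, 0, 0.55, 0, 0, 0, 0, 0, 0, 0.55, 0, 0, 0, 0, 0, 0, 0.35, 0, 0, 0, 0, 0, 0, 0.19, 0, 0, 0, 0, 0]}}

```text
time_s: 24.5
tcp_pos: [0.5774, 0.1489, 0.2686]
orientation: [[-0.131, 0.991, -0.0], [0.991, 0.131, -0.0], [0.0, -0.0, -1.0]]
force: [0.7, 1.1, -1.6]
width: 0.067
finger_force: 58.7
```

Request:
{"fn": "apply_moves", "kwargs": {"motion": [0, 0, 0, 0, 0, 0, 0, 0, 0, 0.25, 0, 0, 0, 0, 0, 0, 0.3, 0, 0, 0, 0, 0, 0, 0.25, 0, 0, 0, 0, 0, 0, 0.2, 0, 0, 0, 0, 0, 0, 0.1, 0, 0, 0, 0, 0, 0, 0, 0, 0, 0, 0]}}

```text
time_s: 25.38
tcp_pos: [0.5769, 0.1488, 0.2412]
orientation: [[-0.131, 0.991, -0.0], [0.991, 0.131, -0.0], [0.0, -0.0, -1.0]]
force: [0.9, -0.3, -1.9]
width: 0.066
finger_force: 58.8
```

```bash
python3 go.py 0.5765,0.1497,0.233
```

```text
t 25.375 p [0.577 0.149 0.241] yaw 97.51658839364414 zax [-0. -0. -1.] w 0.06561786453882339 f [ 0.949 -0.326 -1.93 ] ff 58.77002656459808
0.5765,0.1497,0.233 tool shift (x25mm): [ 0.037 -0.012  0.327]
```

Still free, so I lower in small steps until the force shows contact.

Request:
{"fn": "apply_moves", "kwargs": {"motion": [0, 0, 0.12, 0, 0, 0, 0, 0, 0, 0.12, 0, 0, 0, 0, 0, 0, 0, 0, 0, 0, 0]}}

```text
time_s: 25.75
tcp_pos: [0.5769, 0.1489, 0.2353]
orientation: [[-0.131, 0.991, -0.0], [0.991, 0.131, 0.0], [0.0, -0.0, -1.0]]
force: [0.4, -0.1, -0.9]
width: 0.067
finger_force: 58.8
```

Request:
{"fn": "apply_moves", "kwargs": {"motion": [0, 0, 0.08, 0, 0, 0, 0, 0, 0, 0, 0, 0, 0, 0]}}

```text
time_s: 26.0
tcp_pos: [0.577, 0.1488, 0.2346]
orientation: [[-0.131, 0.991, 0.001], [0.991, 0.131, 0.0], [-0.0, 0.001, -1.0]]
force: [-3.8, -1.6, 10.4]
width: 0.064
finger_force: 60.0
```

Request:
{"fn": "apply_moves", "kwargs": {"motion": [0, 0, 0.08, 0, 0, 0, 0, 0, 0, 0, 0, 0, 0, 0]}}

```text
time_s: 26.25
tcp_pos: [0.577, 0.1488, 0.2341]
orientation: [[-0.131, 0.991, 0.003], [0.991, 0.131, 0.0], [-0.0, 0.003, -1.0]]
force: [-8.8, -1.1, 22.6]
width: 0.068
finger_force: 61.4
```

Contact is at the expected height. 22 N loads the lid, so I ease off to a few newtons and hold.

Request:
{"fn": "apply_moves", "kwargs": {"motion": [0, 0, -0.11, 0, 0, 0, 0, 0, 0, 0, 0, 0, 0, 0, 0, 0, 0, 0, 0, 0, 0]}}

```text
time_s: 26.62
tcp_pos: [0.577, 0.1488, 0.2346]
orientation: [[-0.131, 0.991, 0.0], [0.991, 0.131, 0.0], [-0.0, 0.0, -1.0]]
force: [-2.1, -0.9, 8.2]
width: 0.066
finger_force: 59.8
```

```bash
python3 go.py
python3 - <<'E'
from h import *
import pickle
im=get_image("side");pickle.dump(im,open("side5.pkl","wb"))
a=pickle.load(open("side4.pkl","rb"))["color"];b=im["color"]
# shift of the lid's near top edge region between pictures
g=lambda c:cv2.cvtColor(c,cv2.COLOR_BGR2GRAY).astype(np.float32)
r=np.s_[275:340,195:225];print(cv2.phaseCorrelate(g(a)[r],g(b)[r]))
E
```

```text
t 26.625 p [0.577 0.149 0.235] yaw 97.51699800404653 zax [ 0.  0. -1.] w 0.06556508023690709 f [-2.119 -0.888  8.158] ff 59.76090967655182
((0.9405726995238641, -0.056198867400631514), 1.0358583604847944)
```

The lid moved only about 1 px (0.5°). I release gently and rise.

Request:
{"fn": "apply_moves", "kwargs": {"motion": [0, 0, 0, 0, 0, 0, 0.12, 0, 0, 0, 0, 0, 0, 0.2, 0, 0, 0, 0, 0, 0, 0.3, 0, 0, 0, 0, 0, 0, 0.3, 0, 0, 0, 0, 0, 0, 0.3]}}

```text
time_s: 27.3
tcp_pos: [0.577, 0.1488, 0.234]
orientation: [[-0.131, 0.991, -0.0], [0.991, 0.131, -0.0], [-0.0, -0.0, -1.0]]
force: [-0.3, 0.0, 0.3]
width: 0.3
finger_force: 0.0
```

```bash
python3 go.py
python3 - <<'E'
from h import *
import pickle
im=get_image("side");pickle.dump(im,open("side6.pkl","wb"))
b=im["color"];g=lambda c:cv2.cvtColor(c,cv2.COLOR_BGR2GRAY).astype(np.float32)
for n in "45":
    a=pickle.load(open(f"side{n}.pkl","rb"))["color"]
    r=np.s_[275:340,195:225];print("lid vs",n,cv2.phaseCorrelate(g(a)[r],g(b)[r]))
a=pickle.load(open("side5.pkl","rb"))["color"]
r=np.s_[255:300,215:275];print("bin vs 5",cv2.phaseCorrelate(g(a)[r],g(b)[r]))
E
```

```text
t 27.3 p [0.577 0.149 0.234] yaw 97.5194362115261 zax [-0. -0. -1.] w 0.2997183085074167 f [-0.31   0.019  0.312] ff 0.0
lid vs 4 ((2.063618549535489, -0.15441919056866737), 1.0342634836832683)
lid vs 5 ((1.0342698664376684, 0.0009376425011993206), 1.0931270215246411)
bin vs 5 ((0.4949656253595833, 0.6768157481987167), 0.6383240551418728)
```

No contact, the bin stays, and the lid is down about 1° to about 89.5°. I rise straight up.

Request:
{"fn": "apply_moves", "kwargs": {"motion": [0, 0, -0.3, 0, 0, 0, 0.3, 0, 0, -0.5, 0, 0, 0, 0.3, 0, 0, -0.8, 0, 0, 0, 0.3, 0, 0, -0.8, 0, 0, 0, 0.3, 0, 0, -0.8, 0, 0, 0, 0.3, 0, -0.8, -0.8, 0, 0, 0, 0.3, 0, -0.8, -0.8, 0, 0, 0, 0.3, 0, -0.8, 0, 0, 0, 0, 0.3, 0, -0.8, 0, 0, 0, 0, 0.3, 0, 0, 0, 0, 0, 0, 0.3, 0, 0, 0, 0, 0, 0, 0.3, 0, 0, 0, 0, 0, 0, 0.3]}}

```text
time_s: 28.85
tcp_pos: [0.4983, 0.1384, 0.354]
orientation: [[-0.131, 0.991, 0.0], [0.991, 0.131, 0.0], [-0.0, 0.0, -1.0]]
force: [0.1, -0.1, 0.0]
width: 0.298
finger_force: 0.0
```

```bash
python3 go.py
python3 - <<'E'
from h import *
import pickle
b=get_image("side")["color"];g=lambda c:cv2.cvtColor(c,cv2.COLOR_BGR2GRAY).astype(np.float32)
a=pickle.load(open("side6.pkl","rb"))["color"]
c=get_image("side")["color"]
for n,r in(("lid",np.s_[275:340,195:225]),("bin",np.s_[255:320,215:285])):
    print(n,cv2.phaseCorrelate(g(a)[r],g(b)[r]),"still:",cv2.phaseCorrelate(g(b)[r],g(c)[r])[0])
E
```

```text
t 28.85 p [0.498 0.138 0.354] yaw 97.51072800944104 zax [ 0.  0. -1.] w 0.2981276164869192 f [ 0.088 -0.063  0.037] ff 0.0
lid ((-0.039013321587185956, 0.01291399684944139), 1.0129295409829528) still: (0.030485798181207002, -0.03343553410639544)
bin ((0.00787056785545559, 0.08523952836982573), 0.5392171624634001) still: (0.0024369742932535132, 0.053890919028184214)
```

The bin and lid haven't moved since release and the robot is clear, so I hand in.

```bash
python3 -c "
from plant import *
print(hand_in())"
```

```text
the job is handed in; nothing more can be done
None
```

I handed the job in at about 29 s: the lid stands at roughly 89.5° by itself, and the bin of bolts hangs still by its handle on the hooks with the robot clear; the judge gave no verdict, and I did not re-measure the bystander items, though I saw no sign of touching them.

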